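# Put away the clay stamps and set the sample tile on its easel

### The job

Clear the potter's bench: stand each of the three clay stamps upright on the rubber pad that has the outline of its foot, centred and turned to match the outline, and lay the white sample tile on the sloping easel, patterned face up, square with the panel and with one of its short edges down against the ledge. Do not let the tile drop and do not knock over the cup of brushes.

Things in the scene. Friction and masses are not known exactly. Their poses are not given: they have to be found in the camera images.
- round_stamp_center (a point): Clay stamp standing on its foot, 62 mm tall, about 140 g: round, 70 mm across, terracotta foot 14 mm thick; from its middle an upright round wooden handle, 26 mm in diameter, rises to the top (with a collar 33 mm wide, 4 mm thick, on the foot). Point: on the handle's axis, half-way up (31 mm over the underside). z up; its yaw has no meaning.
- square_stamp_center (a point): Clay stamp standing on its foot, 62 mm tall, about 140 g: square, 60 x 60 mm, terracotta foot 14 mm thick; from its middle an upright round wooden handle, 26 mm in diameter, rises to the top (with a collar 33 mm wide, 4 mm thick, on the foot). Point: on the handle's axis, half-way up (31 mm over the underside). z up; x and y along the foot's sides.
- bar_stamp_center (a point): Clay stamp standing on its foot, 62 mm tall, about 140 g: long bar-shaped, 104 x 32 mm, terracotta foot 14 mm thick; from its middle an upright round wooden handle, 26 mm in diameter, rises to the top (with a collar 33 mm wide, 4 mm thick, on the foot). Point: on the handle's axis, half-way up (31 mm over the underside). z up; x along the foot's long side, y along its short side.
- tile_center (a point): White fired sample tile with a blue pattern on its upper face (symmetric end to end), 80 x 56 x 10 mm, about 100 g, lying flat on the bench. Point: centre of the tile (5 mm over its underside). x along the 80 mm side, y along the 56 mm side, z out of the patterned face.
- round_pad: Fixed dark rubber pad lying on the bench, round, 86 mm across, 8 mm thick. Origin: centre of its underside, on the bench (top 8 mm higher). z up; yaw has no meaning.
- square_pad: Fixed dark rubber pad lying on the bench, square, 76 x 76 mm, 8 mm thick. Origin: centre of its underside, on the bench (top 8 mm higher). z up; x and y along its sides.
- bar_pad: Fixed dark rubber pad lying on the bench, oblong, 120 x 48 mm, 8 mm thick. Origin: centre of its underside, on the bench (top 8 mm higher). z up; x along its long side.
- easel_rest (a point): Fixed wooden easel, 110 x 44 mm, 78 mm high: a panel 100 long, 44 wide, sloping 30 degrees, with a ledge 8 mm proud across its low end. Level axes: x horizontally up-slope (roughly away from the robot), y along the ledge, z up. Point: where the tile's centre is when seated (tile overhangs 6 mm each side): 55 mm over the bench, 5 mm off the panel (square to it), 40 mm up-slope of the ledge.
- cup_center (a point): Bystander: blue ceramic cup, 74 mm across, 88 mm tall, with three brush handles standing up to 154 mm over the bench. Point: on its axis, 44 mm over the bench. z up.

How it is judged:
By the outcome, as a careful person would: the job done as asked, in the order asked, and still so for the second after the job is handed in, with the robot touching nothing.
It also fails if it takes over 88 s, if anything falls off the work surface, if the arm or the gripper's body presses on something with over 40 N, if the wrist force passes 120 N, or if a joint passes its speed limit or range.

### The arm

A 6-joint arm with a two-finger parallel gripper is mounted at the origin on the work surface. World frame = base frame: x ahead of the robot, y to its left, z up, the work surface at z = 0. Lengths are in m, angles in rad, forces in N, time in s.
With the tool pointing down it reaches from about 0.325 to 0.775 m from the base axis. Payload 5.5 kg.
Tool frame: the origin (TCP) lies midway between the tips of the shut fingers; the grasp point (between the pads) lies 19 mm behind it; z points along the fingers, y is the line along which they close (so a half turn about z gives the same grasp; the last joint's range is limited). The gripper opens to 85 mm and grips with 20 to 120 N. Pads are 22 mm wide; open, the fingers measure 114 mm over their backs; the gripper's body (76 mm by 85 mm) begins 54 mm behind the grasp point. The pads swing forward as they close: fully open they stand 13 mm farther back than shut.
Start: joints at [-0.057, 0.091, 1.231, -0, 1.82, -0.057], TCP at [0.6, -0, 0.231] pointing down, gripper open.
Joint ranges: [-2.87, 2.87], [-0.86, 2.18], [0.17, 2.46], [-1.51, 4.65], [0.06, 2.69], [-2.65, 2.65]. Speed limits (rad/s): [2.57, 2.57, 3.01, 3.14, 3.14, 3.14].

### API

Orientations are given as a unit quaternion [x, y, z, w].
In Python, from rig import r gives the robot as it stands. The module is installed in compiled form; this text tells all that it offers.
- The arm moves only by the shell command python3 -m handwheel 'ROWS' [FORCE]. ROWS is a JSON object of lists of equal length, an entry for each row: "linear": the shift along the tool's x, y, z in units of 30 mm (1.0 is 30 mm), a list of three; "spin": the turn about the tool's z in units of 6 degrees (1.0 is 6 degrees); "gripper": the opening, from -1 (shut) to 1 (fully open). A call has 1 to 10 rows; each row is the pose to reach, as a shift and turn from the pose commanded when the call began, along the tool's axes at that moment; what a row does not reach only later rows make up. A row lasts 1/12 s, in which the tool goes at most 41.7 mm and 7.16 degrees, less where a joint would pass 70% of its speed; a pose out of reach is approached as far as the arm can. A call with a gripper value outside its range is refused whole. The fingers move at their own pace and stop on an object; FORCE is the grip in N (left out, the last holds). Time passes only in rows, so rows that repeat a pose let the fingers close. It gives the time, the measured TCP pose, the force, the opening and the grip force at its end, in the units of the state.
- r.sense(): the state, without advancing time (a new reading comes with each control period).
- r.camera(name): name is "scene" or "side" or "wrist"; returns the picture (420x560x3 uint8, blue, green, red); there is no depth.
- r.camera_info(name): a dict with "fovy" (degrees; the focal length in pixels is half the picture's height over the tangent of half this angle, whatever the lens; pixels are square), "cx", "cy" (the principal point, pixels), "rvec" (rotation vector, rad) and "tvec" (3), from world to camera coordinates, as OpenCV has them; the wrist camera has in their place "T_tool_cam" (4x4, takes a point from camera to tool coordinates, whose origin is the TCP and whose axes are the flange's). Camera axes: x right, y down, z forward; pixel columns grow to the right and rows downward; lengths in m; the calibration is good to about 2 mm. A picture is of the moment at which its call begins: read the wrist's pose just before it. camera_info takes no time and is no camera call.
- r.job_done(): hands the job in; it is judged then, once.
Trained networks look in the newest picture that a camera, given by its name, has taken for a name from the list of things; names that differ only in an ending like _2 or _b are one class to them, and where a whole thing is asked for, a point or a joint stands for the part that bears it (a point fixed in the world has none). Each returns a list of dicts, best first, with "score" (0 to 1); they miss things now and then, are a little off and sometimes report something else, mostly with a low value. They report only what shows in the picture. A call takes as long as a camera call.
- r.masks_of(camera, target): "pixels" (420x560 bool, what is visible of it) and "centre" ([column, row] in pixels, amid what is visible of it).
The state is a dict: "t": time; "joint_pos": joint angles; "qvel": joint speeds; "effort": joint torques, N m; "tool_pos": TCP position; "tool_rot": TCP orientation; "force": force on the tool from outside, world axes, zero at the start; "torque": the same for the moment, N m; "opening": finger opening in m; "grip_force": force on a finger pad.
Only numpy, scipy, OpenCV 4.12 (cv2) and the standard library are available. Lean on these libraries where they do the work, as an engineer would, in place of code of your own. Each camera call takes 0.05 s, during which the arm holds its last target. There are 200 camera calls.

## Working session

There is one attempt and no reset: what is moved stays moved. The work goes in short steps, Python scripts to look and compute and a shell command to move; the robot and the scene stay as the last step left them, time stands still between calls to the robot, and variables do not carry over. Pictures are saved under pics/ and viewed, at most 14 in all, crops included, and the job is handed in when it is done.

```bash
mkdir -p pics; python3 - <<'E'
from rig import r
import cv2,numpy as np
for n in ["scene","side"]:
    im=r.camera(n); cv2.imwrite(f"pics/{n}0.png",im); print(n,r.camera_info(n))
print(r.camera_info("wrist"))
s=r.sense();print(s)
E
```

```text
scene {'fovy': 45.27178880624399, 'cx': 282.0223038422773, 'cy': 205.6888785388583, 'rvec': array([ 1.22523223,  2.41947957, -0.83588232]), 'tvec': array([ 0.41517387, -0.22797608,  1.6212598 ])}
side {'fovy': 42.29971183732371, 'cx': 283.53620011977966, 'cy': 211.60654372076365, 'rvec': array([ 2.0426464 , -0.88807935,  0.44462926]), 'tvec': array([-0.44523355,  0.23637445,  0.95158021])}
{'fovy': 69.37030271845784, 'cx': 280.89358931296124, 'cy': 208.84823606545092, 'T_tool_cam': array([[-2.79387096e-04, -9.62944263e-01, -2.69700329e-01,
         6.82376276e-02],
       [ 9.99999855e-01, -1.44722632e-04, -5.19195611e-04,
         1.53520053e-03],
       [ 4.60924693e-04, -2.69700435e-01,  9.62944164e-01,
        -1.42080358e-01],
       [ 0.00000000e+00,  0.00000000e+00,  0.00000000e+00,
         1.00000000e+00]])}
{'t': 0.1, 'joint_pos': array([-5.66993642e-02,  9.18208440e-02,  1.23177222e+00, -3.65775003e-06,
        1.81984527e+00, -5.66979073e-02]), 'qvel': array([-7.78280213e-05, -1.09073323e-03, -4.69821046e-03, -1.01651617e-04,
        1.61241062e-03,  3.19094637e-04]), 'effort': array([ 2.62064459e-03, -4.60215712e+01, -4.19218469e+01, -9.60827560e-05,
        1.05514470e-02,  1.00166855e-05]), 'tool_pos': array([5.99732720e-01, 1.25652668e-05, 2.30237836e-01]), 'tool_rot': array([ 7.07107313e-01,  7.07105647e-01, -6.15841628e-04, -6.87295773e-04]), 'force': array([0.47606776, 0.81360236, 0.21949226]), 'torque': array([-0.01563911, -0.03626265, -0.03493606]), 'grip_force': 0.0, 'opening': 0.0855534750654744}
```

View pictures.

View pics/scene0.png

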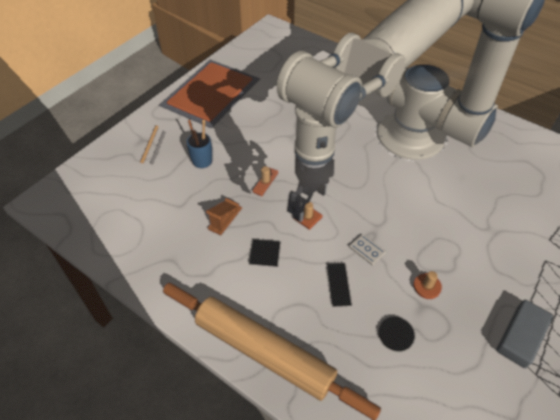

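View pics/side0.png

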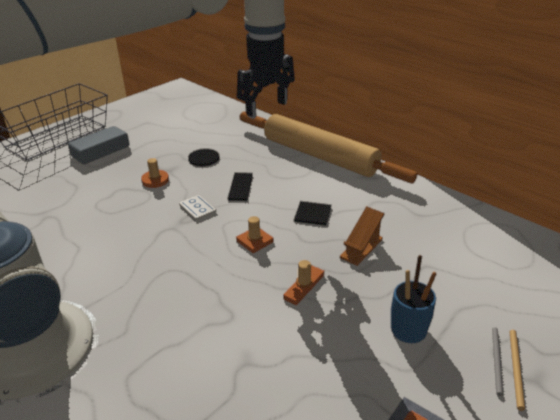

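```bash
cat > h.py <<'E'
from rig import r
import cv2,numpy as np
from scipy.spatial.transform import Rotation as R
from scipy.optimize import minimize
def cam(n,s=None):
    i=r.camera_info(n); f=210/np.tan(np.radians(i['fovy']/2))
    K=np.array([[f,0,i['cx']],[0,f,i['cy']],[0,0,1.]])
    if 'rvec' in i: return K,R.from_rotvec(i['rvec']).as_matrix(),np.array(i['tvec'])
    s=s or r.sense(); T=np.eye(4);T[:3,:3]=R.from_quat(s['tool_rot']).as_matrix();T[:3,3]=s['tool_pos']
    W=np.linalg.inv(T@i['T_tool_cam']); return K,W[:3,:3],W[:3,3]
def proj(C,P):
    K,A,t=C; q=(P@A.T+t)@K.T; return q[:,:2]/q[:,2:]
def back(C,uv,z):
    K,A,t=C; d=A.T@np.linalg.inv(K)@np.array([*uv,1]); o=-A.T@t; return o+d*(z-o[2])/d[2]
def box(lx,ly,z0,z1): return np.array([[sx*lx/2,sy*ly/2,z] for sx in(-1,1) for sy in(-1,1) for z in(z0,z1)])
def cyl(d,z0,z1):
    a=np.linspace(0,2*np.pi,24,endpoint=False); return np.array([[d/2*np.cos(x),d/2*np.sin(x),z] for x in a for z in(z0,z1)])
H=[cyl(.033,.014,.018),cyl(.026,.018,.062)]
M=dict(round_stamp_center=[cyl(.07,0,.014)]+H,square_stamp_center=[box(.06,.06,0,.014)]+H,
 bar_stamp_center=[box(.104,.032,0,.014)]+H,tile_center=[box(.08,.056,0,.01)],round_pad=[cyl(.086,0,.008)],
 square_pad=[box(.076,.076,0,.008)],bar_pad=[box(.12,.048,0,.008)],cup_center=[cyl(.074,0,.088)])
S=4
def sil(C,parts,x):
    m=np.zeros((420*S,560*S),np.uint8); c,s=np.cos(x[3]),np.sin(x[3]); Rz=np.array([[c,-s,0],[s,c,0],[0,0,1]])
    for p in parts:
        h=cv2.convexHull(((proj(C,p@Rz.T+x[:3])+.5)*S).astype(np.float32)); cv2.fillConvexPoly(m,h.round().astype(np.int32),1)
    return m
def fit(name,views,x0,zfree=True):
    """views: list of (C,mask)"""
    big=[(C,cv2.resize(m.astype(np.uint8),None,fx=S,fy=S,interpolation=cv2.INTER_NEAREST)) for C,m in views]
    def cost(p):
        x=[p[0]/1e3,p[1]/1e3,p[2]/1e3 if zfree else x0[2],p[3]/50]; c=0
        for C,m in big:
            q=sil(C,M[name],x); c-=np.count_nonzero(q&m)/max(1,np.count_nonzero(q|m))
        return c/len(big)
    best=None
    for y in ([0] if 'round' in name or 'cup' in name else [0,.4,.8,1.2,1.6,2.0,2.4,2.8]):
        p0=np.array([x0[0]*1e3,x0[1]*1e3,x0[2]*1e3,y*50])
        c=cost(p0)
        if best is None or c<best[0]: best=(c,p0)
    p=best[1]
    for k in range(2):
        o=minimize(cost,p,method='Nelder-Mead',options=dict(initial_simplex=np.vstack([p]+[p+d for d in np.diag([8,8,5,8.])/(1+2*k)]),maxfev=160,xatol=.05,fatol=1e-4)); p=o.x
    return np.array([p[0],p[1],p[2],np.degrees(p[3]/50)]),-o.fun
E
python3 - <<'E'
from h import *
import pickle
ims={n:r.camera(n) for n in["scene","side"]}
C={n:cam(n) for n in ims}
D={}
for name in list(M)+["easel_rest"]:
    v=[]
    for n in ims:
        L=r.masks_of(n,name)
        if name=="easel_rest": print(n,[(round(l['score'],2),l['centre']) for l in L][:3])
        if L: v.append((C[n],L[0]['pixels'])); D[name,n]=L[0]['pixels']; sc=L[0]
        print(name,n,[(round(l['score'],2),np.round(l['centre']),int(l['pixels'].sum())) for l in L][:2])
    if v and name in M:
        x0=back(v[-1][0],sc['centre'],.01); x0[2]=0
        p,i=fit(name,v,x0); print("  ->",p.round(1),round(i,3),len(v))
pickle.dump(D,open("masks.pkl","wb"))
E
```

```text
round_stamp_center scene [(0.92, array([426., 288.]), 595), (0.67, array([339., 283.]), 845)]
round_stamp_center side [(0.83, array([152., 176.]), 543)]
  -> [474.1 287.6   0.5   8.9] 0.916 2
square_stamp_center scene [(0.93, array([312., 217.]), 315), (0.71, array([399., 333.]), 988)]
square_stamp_center side [(0.7, array([253., 237.]), 779)]
  -> [474.  -77.   -1.2  -3.9] 0.786 2
bar_stamp_center scene []
bar_stamp_center side [(0.87, array([304., 284.]), 981)]
  -> [ 438.1 -253.9    0.9    8. ] 0.946 1
tile_center scene [(0.8, array([367., 249.]), 562)]
tile_center side [(0.75, array([193., 207.]), 563)]
  -> [467.1 109.3  -0.5  81. ] 0.922 2
round_pad scene []
round_pad side [(0.63, array([413., 308.]), 2576), (0.55, array([205., 156.]), 504)]
  -> [ 496.7 -456.9   31.1  -18.7] 0.52 1
square_pad scene [(0.82, array([263., 250.]), 770)]
square_pad side [(0.59, array([312., 212.]), 731)]
  -> [ 6.363e+02 -1.041e+02 -2.000e-01  1.206e+02] 0.959 2
bar_pad scene [(0.72, array([338., 282.]), 848)]
bar_pad side [(0.58, array([242., 187.]), 562), (0.49, array([316., 212.]), 755)]
  -> [6.014e+02 1.042e+02 5.000e-01 3.890e+01] 0.936 2
cup_center scene [(0.75, array([201., 146.]), 845)]
cup_center side [(0.78, array([414., 304.]), 2599)]
  -> [ 483.4 -464.     8.    11.3] 0.842 2
scene [(0.68, [227.0, 214.3])]
easel_rest scene [(0.68, array([227., 214.]), 788)]
side [(0.64, [358.3, 234.6])]
easel_rest side [(0.64, array([358., 235.]), 1470)]
```

```bash
python3 - <<'E'
from h import *
import pickle
D=pickle.load(open("masks.pkl","rb"))
s=r.sense(); im=r.camera("wrist"); cv2.imwrite("pics/w0.png",im); W=cam("wrist",s)
C={n:cam(n) for n in["scene","side"]}
def ll(C1,a,C2,b):
    P=[c[0]@np.c_[c[1],c[2]] for c in(C1,C2)]; X=cv2.triangulatePoints(P[0],P[1],np.array(a,float),np.array(b,float)); return X[:3,0]/X[3,0]
print("round pad",ll(C['scene'],(397,333),C['side'],(204,157)))
print("easel centre",ll(C['scene'],(227,214),C['side'],(358,235)))
x0={'square_stamp_center':(.474,-.077,0),'square_pad':(.636,-.104,0),'bar_pad':(.601,.104,0),'tile_center':(.467,.109,0),'bar_stamp_center':(.438,-.254,0)}
for n in list(x0)+['round_pad','round_stamp_center','easel_rest']:
    L=r.masks_of("wrist",n); print(n,[(round(l['score'],2),np.round(l['centre']),int(l['pixels'].sum())) for l in L][:2])
    if L and n in x0:
        print("  wrist-only z=0",*fit(n,[(W,L[0]['pixels'])],x0[n],False), 'pred',proj(W,np.array([x0[n]])).round())
E
```

```text
round pad [0.63338894 0.28516215 0.00277324]
easel centre [ 0.61263886 -0.25302233  0.02898378]
square_stamp_center [(0.58, array([182., 238.]), 2092)]
  wrist-only z=0 [474.66355596 -77.30707291   6.4441401   -5.1002175 ] 0.8414027149321267 pred [[184. 239.]]
square_pad [(0.66, array([309., 260.]), 3177)]
  wrist-only z=0 [ 637.58670535 -102.94615185    3.2350118   120.3910959 ] 0.9734382212648099 pred [[307. 258.]]
bar_pad [(0.96, array([285.,  89.]), 4805)]
  wrist-only z=0 [602.18398439 105.44033885   4.05750946  39.17559464] 0.9723761822434659 pred [[281.  92.]]
tile_center [(0.98, array([167.,  84.]), 4104)]
  wrist-only z=0 [469.13959851 110.38486921   5.34000746  81.14521795] 0.9757756311877464 pred [[164.  87.]]
bar_stamp_center [(0.7, array([195., 348.]), 393)]
  wrist-only z=0 [ 471.01971233 -274.4617414   -20.8087373    75.2662756 ] 0.2157955280753469 pred [[170. 351.]]
round_pad []
round_stamp_center [(0.27, array([162.,  82.]), 3992)]
easel_rest [(0.81, array([296., 344.]), 209)]
```

View pics/w0.png

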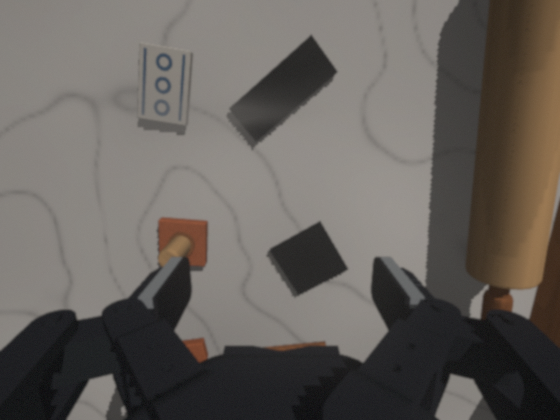

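```bash
python3 -m handwheel '{"linear":[[-1.1,-1.8,1.0],[-1.8,-3,2],[-2.57,-4.2,3],[-2.57,-4.2,3.8],[-2.57,-4.2,5],[-2.57,-4.2,6.2],[-2.57,-4.2,6.7],[-2.57,-4.2,6.7],[-2.57,-4.2,6.7]],"spin":[0,0,0,0,0,0,0,0,0],"gripper":[1,1,1,1,1,1,1,1,1]}' 40
```

```text
t: 2.3
tool_pos: [0.4732, -0.077, 0.0296]
tool_rot: [0.707, 0.707, -0.001, -0.001]
force: [0.5, -0.7, 1.0]
opening: 0.0854
grip_force: 0.0
```

```bash
python3 -m handwheel '{"linear":[[0,0,0],[0,0,0],[0,0,0],[0,0,0],[0,0,0],[0,0,0],[0,0,0],[0,0,0]],"spin":[0,0,0,0,0,0,0,0],"gripper":[-1,-1,-1,-1,-1,-1,-1,-1]}' 40
```

```text
t: 2.97
tool_pos: [0.4748, -0.0772, 0.0316]
tool_rot: [0.707, 0.707, 0.001, 0.001]
force: [-0.5, 0.7, 6.1]
opening: 0.0251
grip_force: 39.7
```

```bash
python3 -m handwheel '{"linear":[[0,0,-0.7],[0,0,-1.33],[0,1.2,-1.33],[-0.3,2.4,-1.33],[-0.6,3.6,-1.33],[-0.88,4.8,-1.33],[-0.88,5.42,-1.33],[-0.88,5.42,-1.33],[-0.88,5.42,-1.33],[-0.88,5.42,-1.33]],"spin":[0,0,-1,-2,-3,-4,-5,-5.83,-5.83,-5.83],"gripper":[-1,-1,-1,-1,-1,-1,-1,-1,-1,-1]}' 
python3 - <<'E'
from h import *
s=r.sense(); im=r.camera("wrist"); W=cam("wrist",s); cv2.imwrite("pics/w1.png",im)
print(s['tool_pos'],R.from_quat(s['tool_rot']).as_matrix().round(3),s['force'],s['opening'])
E
```

```text
t: 3.8
tool_pos: [0.6361, -0.1034, 0.0691]
tool_rot: [0.463, 0.886, -0.0, -0.001]
force: [-0.9, -0.8, -0.8]
opening: 0.025
grip_force: 39.9
[ 0.63614184 -0.10342575  0.06911127] [[-0.571  0.821 -0.002]
 [ 0.821  0.571  0.   ]
 [ 0.001 -0.001 -1.   ]] [-0.87373138 -0.76359451 -0.81302017] 0.024954547126458167
```

View pics/w1.png

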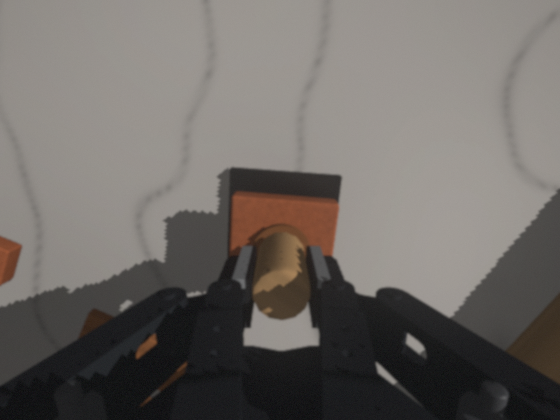

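```bash
python3 -m handwheel '{"linear":[[-0.02,0.025,0.4],[-0.02,0.025,0.8],[-0.02,0.025,0.95],[-0.02,0.025,1.0],[-0.02,0.025,1.0],[-0.02,0.025,1.0]],"spin":[0.12,0.12,0.12,0.12,0.12,0.12],"gripper":[-1,-1,-1,-1,-1,-1]}'
python3 -m handwheel '{"linear":[[0,0,0],[0,0,0],[0,0,0],[0,0,0],[0,0,0],[0,0,-1.3],[0,0,-2.6],[0,0,-4],[0,0,-4]],"spin":[0,0,0,0,0,0,0,0,0],"gripper":[1,1,1,1,1,1,1,1,1]}'
python3 - <<'E'
from h import *
s=r.sense(); im=r.camera("wrist"); W=cam("wrist",s); cv2.imwrite("pics/w2.png",im)
ims={n:r.camera(n) for n in["scene","side"]}
for n in ['square_stamp_center','square_pad']:
  v=[]
  for c in["wrist","scene","side"]:
    L=r.masks_of(c,n); print(n,c,[(round(l['score'],2),np.round(l['centre']),int(l['pixels'].sum())) for l in L][:2])
    if L: 
        C=W if c=="wrist" else cam(c); p=fit(n,[(C,L[0]['pixels'])],(.637,-.1035,.008 if 'stamp' in n else 0),False);print(p[0].round(1),round(p[1],3))
print(s['tool_pos'])
E
```

```text
t: 4.35
tool_pos: [0.6369, -0.1035, 0.0396]
tool_rot: [0.468, 0.884, -0.0, -0.001]
force: [-1.0, -0.1, 0.6]
opening: 0.0249
grip_force: 40.5
t: 5.1
tool_pos: [0.6409, -0.1042, 0.1718]
tool_rot: [0.467, 0.884, 0.002, 0.008]
force: [1.3, -0.0, 2.4]
opening: 0.0856
grip_force: 0.0
square_stamp_center wrist [(0.67, array([275., 189.]), 3748)]
[ 638.4 -103.9   10.4  120.3] 0.972
square_stamp_center scene [(0.71, array([263., 249.]), 509)]
[ 638.8 -104.8    9.9  118.4] 0.901
square_stamp_center side [(0.96, array([313., 205.]), 631)]
[ 637.8 -104.3   11.7  120.4] 0.909
square_pad wrist [(0.79, array([268., 162.]), 1701)]
[ 637.5 -103.8    1.8  120.5] 0.309
square_pad scene [(0.5, array([264., 261.]), 245)]
[ 639.8 -103.7    2.2  118.7] 0.315
square_pad side [(0.64, array([310., 220.]), 241)]
[ 634.7 -105.3    2.3  121.5] 0.325
[ 0.6408651  -0.10421981  0.17175557]
```

View pics/w2.png

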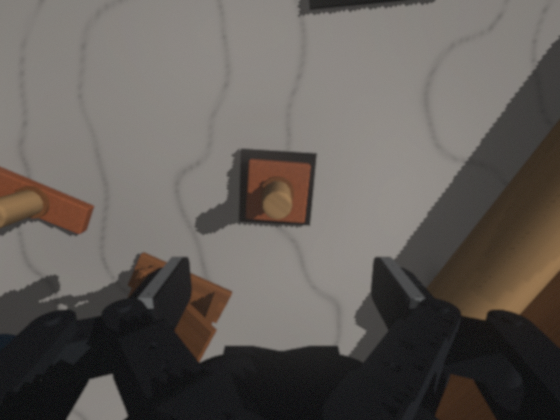

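```bash
python3 -m handwheel '{"linear":[[0,-1.2,0],[-0.1,-2.4,0],[-0.2,-3.6,0],[-0.32,-4.8,0],[-0.32,-6,0],[-0.32,-7.2,0],[-0.32,-8.4,0],[-0.32,-8.4,0],[-0.32,-8.4,0]],"spin":[0,0,0,0,0,0,0,0,0],"gripper":[1,1,1,1,1,1,1,1,1]}'
cat > look.py <<'E'
from h import *
import sys
def look(pic,items,cams=("wrist","scene","side")):
    s=r.sense(); im=r.camera("wrist"); W=cam("wrist",s); cv2.imwrite(f"pics/{pic}.png",im)
    for c in cams:
        if c!="wrist": r.camera(c)
    Cs={c:(W if c=="wrist" else cam(c)) for c in cams}
    for n,x0 in items.items():
        for c in cams:
            L=r.masks_of(c,n)
            if L:
                p=fit(n,[(Cs[c],L[0]['pixels'])],x0,False); print(n,c,round(L[0]['score'],2),p[0].round(1)[[0,1,3]],round(p[1],3))
    A=R.from_quat(s['tool_rot']).as_matrix()
    print('tcp',(s['tool_pos']*1e3).round(1),'toolx',A[:2,0].round(3),'tooly',A[:2,1].round(3),'q6',s['joint_pos'][5].round(2),'t',s['t'])
E
python3 -c "
from look import *
look('w3',{'bar_stamp_center':(.438,-.254,0),'cup_center':(.485,-.462,0)})"
```

```text
t: 6.3
tool_pos: [0.4334, -0.2543, 0.16]
tool_rot: [0.469, 0.883, 0.0, -0.0]
force: [0.4, 0.3, 0.4]
opening: 0.0853
grip_force: 0.0
bar_stamp_center wrist 0.57 [ 440.  -252.     8.6] 0.956
bar_stamp_center scene 0.97 [ 439.5 -252.8   10.3] 0.929
bar_stamp_center side 0.86 [ 436.6 -253.1    9.5] 0.92
cup_center wrist 0.76 [ 487.9 -467.5    3.6] 0.122
cup_center scene 0.68 [ 479.2 -469.     9.5] 0.866
cup_center side 0.75 [ 489.8 -460.9    2.8] 0.856
tcp [ 433.4 -254.3  160. ] toolx [-0.56   0.828] tooly [0.828 0.56 ] q6 -1.19 t 6.3
```

View pics/w3.png

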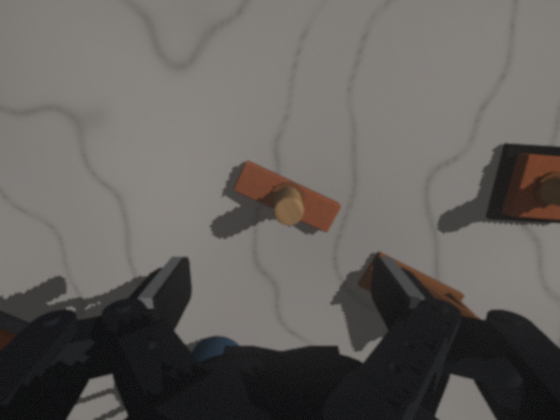

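```bash
python3 -m handwheel '{"linear":[[-0.06,0.2,1.2],[-0.06,0.2,2.4],[-0.06,0.2,3.5],[-0.06,0.2,4.2],[-0.06,0.2,4.3],[-0.06,0.2,4.3]],"spin":[0,0,0,0,0,0],"gripper":[1,1,1,1,1,1]}'
python3 -m handwheel '{"linear":[[0,0,0],[0,0,0],[0,0,0],[0,0,0],[0,0,0],[0,0,0],[0,0,-0.7],[0,0,-1.4],[0,0,-2],[0,0,-2]],"spin":[0,0,0,0,0,0,0,0,0,0],"gripper":[-1,-1,-1,-1,-1,-1,-1,-1,-1,-1]}'
```

```text
t: 7.25
tool_pos: [0.4399, -0.2507, 0.0297]
tool_rot: [0.467, 0.884, 0.0, -0.002]
force: [0.1, 0.1, -0.2]
opening: 0.0853
grip_force: 0.0
t: 8.08
tool_pos: [0.4424, -0.2525, 0.0954]
tool_rot: [0.467, 0.884, -0.0, 0.003]
force: [0.8, -1.3, -0.8]
opening: 0.0247
grip_force: 39.4
```

```bash
python3 -m handwheel '{"linear":[[0.7,1.1,0],[1.4,2.2,0],[2.1,3.3,0],[2.7,4.4,0],[3.4,5.5,0],[4.1,6.6,0],[4.8,7.8,0],[5.5,9,0],[6.2,10.1,0],[6.84,11.14,0]],"spin":[-0.6,-1.2,-1.8,-2.4,-3,-3.5,-4,-4.5,-5,-5],"gripper":[-1,-1,-1,-1,-1,-1,-1,-1,-1,-1]}'
python3 -m handwheel '{"linear":[[0,0,0],[0,0,0],[0,0,0]],"spin":[0,0,0],"gripper":[-1,-1,-1]}'
python3 -c "
from look import *
look('w4',{'bar_stamp_center':(.602,.105,.065)})"
```

```text
t: 8.92
tool_pos: [0.6012, 0.1086, 0.0893]
tool_rot: [0.221, 0.975, -0.0, -0.001]
force: [0.1, -0.1, -1.0]
opening: 0.0248
grip_force: 39.6
t: 9.17
tool_pos: [0.6007, 0.106, 0.0896]
tool_rot: [0.223, 0.975, -0.001, -0.001]
force: [0.5, -0.1, -0.9]
opening: 0.0248
grip_force: 39.7
bar_stamp_center wrist 0.71 [598.2 108.6  37.5] 0.723
bar_stamp_center scene 0.64 [605.  106.   40.4] 0.704
bar_stamp_center side 0.88 [591.7  96.2  40.6] 0.539
tcp [600.7 106.   89.6] toolx [-0.901  0.434] tooly [0.434 0.901] q6 -1.0 t 9.1667
```

View pics/w4.png

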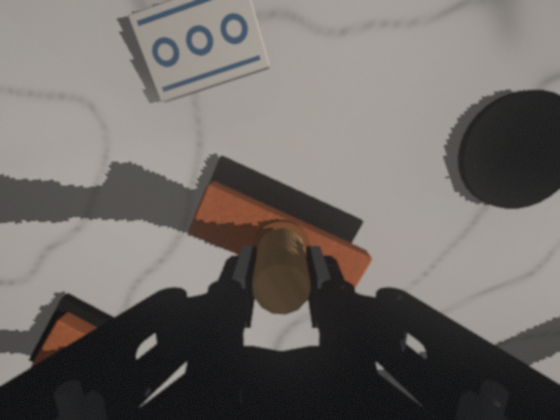

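```bash
python3 - <<'E'
from h import *
W=cam("wrist")
def ang(p,q,z):
    a,b=back(W,p,z),back(W,q,z); d=b-a; return (a*1e3).round(1),(b*1e3).round(1),np.linalg.norm(d)*1e3,np.degrees(np.arctan2(d[1],d[0]))
print(ang((220,158),(362,220),.008)); 
for z in(.069,.072,.075): print(ang((211,183),(370,257),z))
E
```

```text
(array([543.5,  83.9,   8. ]), array([633.8, 160.3,   8. ]), np.float64(118.26949553267796), np.float64(40.23361066906932))
(array([552.7,  86.7,  69. ]), array([632.1, 149.2,  69. ]), np.float64(101.09086041938708), np.float64(38.215267158378886))
(array([552.5,  87.5,  72. ]), array([630.5, 148.9,  72. ]), np.float64(99.24683331726838), np.float64(38.21526715837888))
(array([552.3,  88.4,  75. ]), array([628.8, 148.7,  75. ]), np.float64(97.40280621514971), np.float64(38.21526715837888))
```

```bash
python3 -m handwheel '{"linear":[[-0.06,0.01,0.7],[-0.06,0.01,1.3],[-0.06,0.01,1.6],[-0.06,0.01,1.69],[-0.06,0.01,1.69],[-0.06,0.01,1.69]],"spin":[-0.17,-0.17,-0.17,-0.17,-0.17,-0.17],"gripper":[-1,-1,-1,-1,-1,-1]}'
python3 -m handwheel '{"linear":[[0,0,0],[0,0,0],[0,0,0],[0,0,0],[0,0,0],[0,0,-1.3],[0,0,-2.6],[0,0,-4],[0,0,-4],[0,0,-4]],"spin":[0,0,0,0,0,0,0,0,0,0],"gripper":[1,1,1,1,1,1,1,1,1,1]}'
python3 -c "
from look import *
look('w5',{'bar_stamp_center':(.602,.105,.008),'round_stamp_center':(.474,.2876,0),'round_pad':(.633,.285,0),'tile_center':(.468,.11,0)})"
```

```text
t: 9.97
tool_pos: [0.6032, 0.1055, 0.0408]
tool_rot: [0.214, 0.977, 0.0, 0.0]
force: [0.8, -0.0, -0.1]
opening: 0.0248
grip_force: 40.8
t: 10.8
tool_pos: [0.6049, 0.106, 0.1652]
tool_rot: [0.214, 0.977, 0.001, 0.004]
force: [-0.9, -0.7, 0.1]
opening: 0.0851
grip_force: 0.0
bar_stamp_center wrist 0.92 [603.4 106.3  39.7] 0.94
bar_stamp_center scene 0.76 [603.  106.2  38.7] 0.927
bar_stamp_center side 0.88 [602.6 105.1  42. ] 0.88
round_stamp_center wrist 0.9 [475.  288.4  -0.7] 0.964
round_stamp_center scene 0.93 [474.4 287.5   1.6] 0.895
round_stamp_center side 0.69 [474.4 288.3  -5.8] 0.904
round_pad wrist 0.93 [633.7 285.1  -3.6] 0.985
round_pad scene 0.6 [633.1 285.    8.3] 0.964
round_pad side 0.96 [632.9 285.3   5. ] 0.949
tile_center wrist 0.88 [469.  109.8  80.8] 0.98
tile_center scene 0.64 [470.2 116.8  84.6] 0.274
tile_center side 0.78 [467.7 109.7  79.1] 0.92
tcp [604.9 106.  165.2] toolx [-0.908  0.418] tooly [0.418 0.908] q6 -1.02 t 10.8
```

View pics/w5.png

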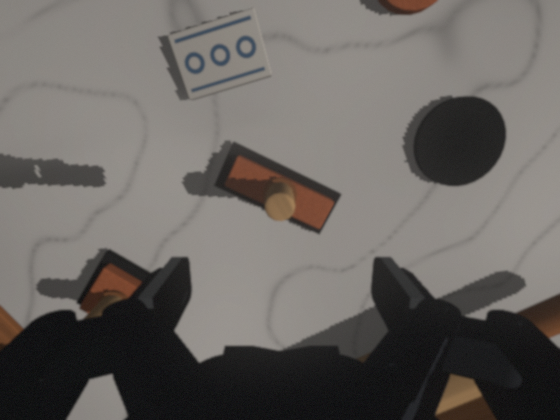

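```bash
python3 - <<'E'
from h import *
s=r.sense(); im=r.camera("wrist"); W=cam("wrist",s); print(s['tool_pos'])
L=r.masks_of("wrist","bar_stamp_center"); a=L[0]['pixels']
L2=r.masks_of("wrist","bar_pad"); b=L2[0]['pixels'] if L2 else None
p,i=fit("bar_stamp_center",[(W,a)],(.602,.105,.008),False); print(p,i)
M["pu"]=M["bar_pad"]
if b is not None: 
    # union silhouette: pad + stamp on top with fixed stamp pose -> fit pad only on its visible mask
    import h
    st=cv2.resize(a.astype(np.uint8),None,fx=S,fy=S,interpolation=cv2.INTER_NEAREST)
    big=cv2.resize((a|b).astype(np.uint8),None,fx=S,fy=S,interpolation=cv2.INTER_NEAREST)
    def cost(q):
        m=sil(W,M["bar_pad"],[q[0]/1e3,q[1]/1e3,0,q[2]/50])|st; return -np.count_nonzero(m&big)/np.count_nonzero(m|big)
    o=minimize(cost,[602,105,34.],method='Nelder-Mead',options=dict(initial_simplex=[[602,105,34],[606,105,34],[602,109,34],[602,105,37]])); print(o.x[:2],np.degrees(o.x[2]/50),o.fun)
cv2.imwrite("pics/c1.png",cv2.resize(im[120:260,180:380],None,fx=4,fy=4,interpolation=cv2.INTER_CUBIC))
E
```

```text
[0.60314191 0.10573762 0.16050304]
[602.93954562 105.74713687  13.60436985  40.01435195] 0.9610217482980903
[601.89607337 104.48510035] 39.36169219622035 -0.9730044144378084
```

View pics/c1.png

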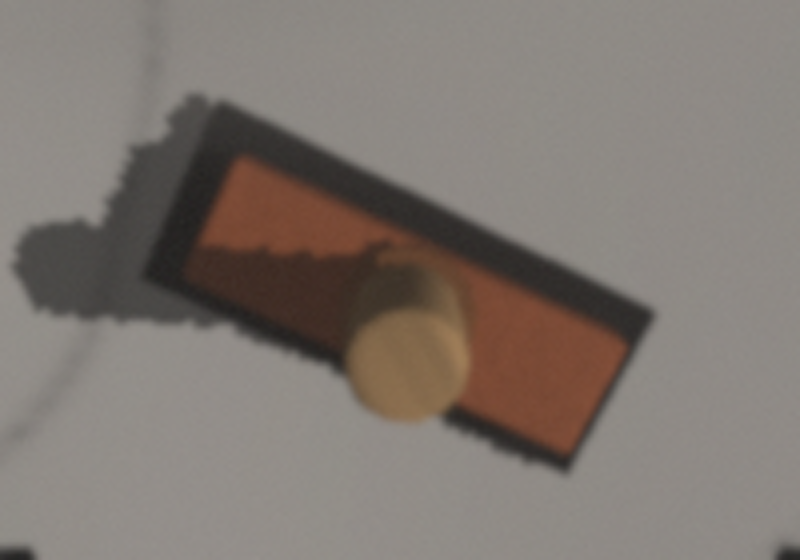

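```bash
python3 -m handwheel '{"linear":[[1.1,0.6,0],[2.2,1.3,0],[3.3,1.9,0],[4.4,2.5,0.2],[5.5,3.2,0.8],[6.43,3.73,1.6],[6.43,3.73,2.8],[6.43,3.73,4],[6.43,3.73,4.31],[6.43,3.73,4.31]],"spin":[0,0,0,0,0,0,0,0,0,0],"gripper":[1,1,1,1,1,1,1,1,1,1]}'
python3 -m handwheel '{"linear":[[0,0,0],[0,0,0],[0,0,0],[0,0,0],[0,0,0],[0,0,0],[0,0,0],[0,0,0]],"spin":[0,0,0,0,0,0,0,0],"gripper":[1,-1,-1,-1,-1,-1,-1,-1]}'
```

```text
t: 12.53
tool_pos: [0.4724, 0.2869, 0.0275]
tool_rot: [0.214, 0.977, -0.002, -0.003]
force: [-0.8, 0.2, -0.3]
opening: 0.0857
grip_force: 0.0
t: 13.2
tool_pos: [0.4753, 0.2882, 0.0323]
tool_rot: [0.214, 0.977, 0.0, 0.001]
force: [-1.2, -0.8, 5.0]
opening: 0.025
grip_force: 39.6
```

```bash
python3 -m handwheel '{"linear":[[0,0,-0.7],[0,0,-1.3],[-1.1,0.5,-1.3],[-2.2,1,-1.3],[-3.3,1.5,-1.3],[-4.3,1.9,-1.3],[-4.84,2.12,-1.3],[-4.84,2.12,-1.3],[-4.84,2.12,-1.3]],"spin":[0,0,0,0,0,0,0,0,0],"gripper":[-1,-1,-1,-1,-1,-1,-1,-1,-1]}'
python3 -m handwheel '{"linear":[[0,0,0.5],[0,0,0.9],[0,0,1.0],[0,0,1.03],[0,0,1.03],[0,0,1.03]],"spin":[0,0,0,0,0,0],"gripper":[-1,-1,-1,-1,-1,-1]}'
```

```text
t: 13.95
tool_pos: [0.6331, 0.2846, 0.0682]
tool_rot: [0.215, 0.977, -0.001, -0.001]
force: [-0.6, 1.0, -2.2]
opening: 0.0251
grip_force: 39.9
t: 14.45
tool_pos: [0.6322, 0.2853, 0.0394]
tool_rot: [0.214, 0.977, -0.0, -0.0]
force: [-2.6, -1.0, 2.2]
opening: 0.0248
grip_force: 41.4
```

```bash
python3 -m handwheel '{"linear":[[0,0,0],[0,0,0],[0,0,0],[0,0,0],[0,0,0],[0,0,-1.3],[0,0,-2.6],[0,0,-4],[0,0,-4],[0,0,-4]],"spin":[0,0,0,0,0,0,0,0,0,0],"gripper":[1,1,1,1,1,1,1,1,1,1]}'
python3 - <<'E'
from h import *
import time
r.camera("scene");r.camera("side")
s=r.sense(); im=r.camera("wrist"); W=cam("wrist",s); cv2.imwrite("pics/w6.png",im)
for c in("wrist","scene","side"):
    C=W if c=="wrist" else cam(c)
    a=r.masks_of(c,"round_stamp_center"); b=r.masks_of(c,"round_pad")
    if a: print(c,fit("round_stamp_center",[(C,a[0]['pixels'])],(.633,.285,.008),False))
    if a and b:
        up=lambda m:cv2.resize(m.astype(np.uint8),None,fx=S,fy=S,interpolation=cv2.INTER_NEAREST)
        st=up(a[0]['pixels']); big=up(a[0]['pixels']|b[0]['pixels'])
        cost=lambda q:-(lambda m:np.count_nonzero(m&big)/np.count_nonzero(m|big))(sil(C,M["round_pad"],[q[0]/1e3,q[1]/1e3,0,0])|st)
        o=minimize(cost,[633,285],method='Nelder-Mead',options=dict(initial_simplex=[[633,285],[637,285],[633,289]])); print(' pad',o.x,o.fun)
A=R.from_quat(s['tool_rot']).as_matrix(); print(s['tool_pos'],A.round(3),s['joint_pos'][5])
E
```

```text
t: 15.28
tool_pos: [0.635, 0.2858, 0.1647]
tool_rot: [0.214, 0.977, 0.002, 0.004]
force: [0.4, 0.0, -0.3]
opening: 0.0853
grip_force: 0.0
wrist (array([632.7441334 , 285.54688189,   8.66379108,   4.8415017 ]), np.float64(0.9395500651337071))
 pad [633.84300423 285.34881973] -0.9418763661422834
scene (array([ 6.32309033e+02,  2.85444221e+02,  1.23038241e+01, -2.32312012e-01]), np.float64(0.9136606546426186))
 pad [633.44329834 284.96960449] -0.8782928446560974
side (array([ 6.32011767e+02,  2.85993391e+02,  1.06012902e+01, -7.34584636e-02]), np.float64(0.8944395631981925))
 pad [632.7866478  286.57226372] -0.9431897323649389
[0.63308373 0.28501017 0.15862287] [[-0.908  0.418 -0.001]
 [ 0.418  0.908 -0.   ]
 [ 0.    -0.    -1.   ]] -0.7652552652256965
```

```bash
python3 - <<'E'
import cv2,numpy as np
a=cv2.imread("pics/side0.png")[195:275,320:400]; b=cv2.imread("pics/scene0.png")[190:240,198:248]; c=cv2.imread("pics/w2.png")[240:360,110:250]
f=lambda m:cv2.resize(m,(380,int(380*m.shape[0]/m.shape[1])),interpolation=cv2.INTER_CUBIC)
A,B=f(a),f(b); cv2.imwrite("pics/c2.png",np.hstack([A,B]))
E
```

```text
(no output)
```

View pics/c2.png

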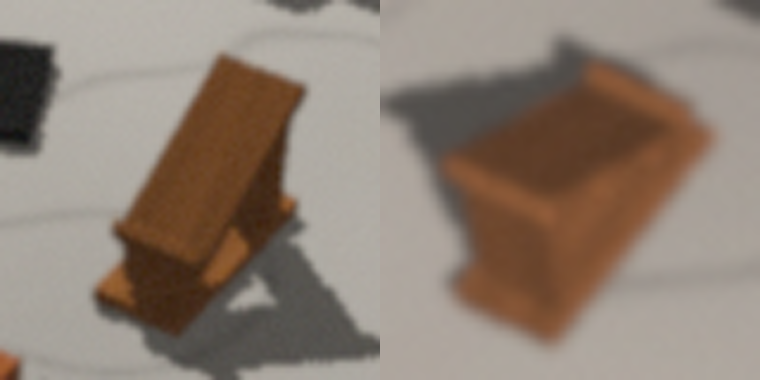

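```bash
cat > easel.py <<'E'
from h import *
from scipy.optimize import least_squares
# easel frame: origin on bench below easel_rest
def pts(uh,ul,hl):
    u=np.array([.866,0,.5]);n=np.array([-.5,0,.866]);o=np.array([.0025,0,.0507]);y=np.array([0,.022,0])
    hi=o+uh*u; lo=o-ul*u+hl*n
    return np.array([hi+y,hi-y,lo+y,lo-y])
E
python3 - <<'E'
from easel import *
C={n:cam(n) for n in("side","scene")}
# order: hi+y, hi-y, lo+y, lo-y
ob={"side":[(366.9,206.6),(383.6,213.9),(344.8,243),(361,250.2)],"scene":[(220.6,218),(206.6,211),(238.8,205.5),(225.6,199.2)]}
def X(p): 
    c,s=np.cos(p[2]),np.sin(p[2]); return pts(p[3],p[4],.008)@np.array([[c,-s,0],[s,c,0],[0,0,1]]).T+[p[0],p[1],0]
f=lambda p:np.concatenate([(proj(C[k],X(p))-ob[k]).ravel() for k in ob]+[[(p[3]-.0546)*500,(p[4]-.043)*500]])
for y0 in(-.4,0,.4):
    o=least_squares(f,[.62,-.253,y0,.0546,.043],x_scale=[.01,.01,.1,.005,.005]); print(o.x[:2].round(4),np.degrees(o.x[2]),o.x[3:].round(4),o.cost,np.round(o.fun,1))
# free triangulation
P={k:c[0]@np.c_[c[1],c[2]] for k,c in C.items()}
q=cv2.triangulatePoints(P["side"],P["scene"],np.array(ob["side"]).T,np.array(ob["scene"]).T); print((q[:3]/q[3]).T.round(4))
E
```

```text
[ 0.6126 -0.2641] 6.657023533126876 [0.0505 0.0459] 14.326800284038349 [-1.  -1.3  0.7 -1.5 -1.4 -1.8  0.9 -1.1 -0.7 -1.4 -0.6 -1.   0.  -1.8
 -0.  -1.6 -2.1  1.5]
[ 0.6126 -0.2641] 6.657020365746604 [0.0505 0.0459] 14.326800284046517 [-1.  -1.3  0.7 -1.5 -1.4 -1.8  0.9 -1.1 -0.7 -1.4 -0.6 -1.   0.  -1.8
 -0.  -1.6 -2.1  1.5]
[ 0.6126 -0.2641] 6.65702463879961 [0.0505 0.0459] 14.326800284037665 [-1.  -1.3  0.7 -1.5 -1.4 -1.8  0.9 -1.1 -0.7 -1.4 -0.6 -1.   0.  -1.8
 -0.  -1.6 -2.1  1.5]
[[ 0.6572 -0.2366  0.0717]
 [ 0.6604 -0.2796  0.0718]
 [ 0.5714 -0.2477  0.0287]
 [ 0.5753 -0.2889  0.0301]]
```

```bash
python3 -m handwheel '{"linear":[[0.3,-1.0,0],[0.6,-2.0,0],[0.9,-3.0,0],[1.2,-4.0,0],[1.6,-5.0,0],[2.0,-6.0,0],[2.3,-7.0,0],[2.54,-7.59,0],[2.54,-7.59,0],[2.54,-7.59,0]],"spin":[1.19,2.38,3.57,4.76,5.95,7.14,8.33,9.5,10.7,12.38],"gripper":[1,1,1,1,1,1,1,1,1,1]}'
python3 -m handwheel '{"linear":[[0,0,0],[0,0,0],[0,0,0.3]],"spin":[0,0,0],"gripper":[1,1,1]}'
python3 -c "
from look import *
look('w7',{'tile_center':(.4687,.1098,0)},('wrist',))"
```

```text
t: 16.57
tool_pos: [0.4681, 0.1093, 0.1597]
tool_rot: [0.746, 0.666, 0.0, 0.0]
force: [0.3, -1.2, 0.2]
opening: 0.0853
grip_force: 0.0
t: 16.82
tool_pos: [0.4697, 0.1104, 0.1518]
tool_rot: [0.742, 0.67, 0.001, 0.001]
force: [1.1, -0.3, -0.2]
opening: 0.0858
grip_force: 0.0
tile_center wrist 0.86 [468.9 110.8  81. ] 0.967
tcp [469.7 110.4 151.8] toolx [0.101 0.995] tooly [ 0.995 -0.101] q6 0.26 t 16.8167
```

```bash
python3 -m handwheel '{"linear":[[-0.01,-0.02,1.2],[-0.01,-0.02,2.4],[-0.01,-0.02,3.6],[-0.01,-0.02,4.5],[-0.01,-0.02,4.8],[-0.01,-0.02,5],[-0.01,-0.02,5]],"spin":[0.53,0.53,0.53,0.53,0.53,0.53,0.53],"gripper":[1,1,1,1,1,1,1]}'
python3 -c "
from look import *
s=r.sense();A=R.from_quat(s['tool_rot']).as_matrix();print(s['tool_pos'],A.round(3),s['force'])"
```

```text
t: 17.5
tool_pos: [0.4679, 0.11, -0.0002]
tool_rot: [0.761, 0.648, -0.001, -0.0]
force: [-0.4, -0.8, 0.3]
opening: 0.0854
grip_force: 0.0
[ 4.67897041e-01  1.09951843e-01 -1.70569516e-04] [[ 0.159  0.987 -0.001]
 [ 0.987 -0.159 -0.   ]
 [-0.    -0.001 -1.   ]] [-0.44332367 -0.82891157  0.33820787]
```

```bash
python3 -m handwheel '{"linear":[[0,0,0.1],[0,0,0.1],[0,0,0.1],[0,0,0.1],[0,0,0.1],[0,0,0.1],[0,0,0.1]],"spin":[0,0,0,0,0,0,0],"gripper":[1,-1,-1,-1,-1,-1,-1]}' 25
python3 -m handwheel '{"linear":[[0,0,-0.3],[0,0,-1],[0,0,-2],[0,0,-3],[0,0,-4],[0,0,-4],[0,0,-4]],"spin":[0,0,0,0,0,0,0],"gripper":[-1,-1,-1,-1,-1,-1,-1]}'
python3 -c "
from look import *
look('w8',{'tile_center':(.4687,.1098,.12)})"
```

```text
t: 18.08
tool_pos: [0.4692, 0.1101, -0.001]
tool_rot: [0.762, 0.648, 0.001, 0.001]
force: [-0.2, -0.1, 6.0]
opening: 0.0552
grip_force: 27.2
t: 18.67
tool_pos: [0.4693, 0.1101, 0.12]
tool_rot: [0.762, 0.648, 0.002, 0.001]
force: [-0.5, 1.0, -2.0]
opening: 0.0554
grip_force: 26.9
tile_center wrist 0.75 [470.3 109.8  80.7] 0.97
tile_center scene 0.73 [468.6 110.7  81.5] 0.498
tile_center side 0.88 [469.  104.1  68.4] 0.771
tcp [469.3 110.1 120. ] toolx [0.16  0.987] tooly [ 0.987 -0.16 ] q6 0.32 t 18.6667
```

View pics/w8.png

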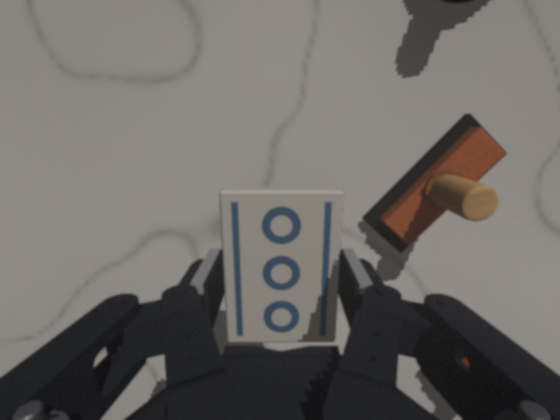

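```bash
python3 -m handwheel '{"linear":[[-1.2,0.2,-0.1],[-2.4,0.4,-0.2],[-3.6,0.7,-0.4],[-4.8,0.9,-0.6],[-6,1.2,-0.8],[-7.2,1.4,-1],[-8.4,1.6,-1],[-9.6,1.9,-1],[-10.8,2.1,-1],[-12.0,2.3,-1]],"spin":[1.15,2.3,3.45,4.6,5.75,6.9,8.05,9.2,10.35,11.5],"gripper":[-1,-1,-1,-1,-1,-1,-1,-1,-1,-1]}'
python3 -c "
from look import *
s=r.sense();A=R.from_quat(s['tool_rot']).as_matrix();print(s['tool_pos'],A.round(3),s['force'],s['joint_pos'])"
```

```text
t: 19.8
tool_pos: [0.4779, -0.2582, 0.1463]
tool_rot: [0.995, 0.1, -0.001, -0.0]
force: [0.5, -0.0, -0.1]
opening: 0.0552
grip_force: 26.9
[ 0.47792719 -0.25819881  0.14628459] [[ 0.98   0.198 -0.001]
 [ 0.198 -0.98   0.001]
 [-0.001 -0.001 -1.   ]] [ 0.54665497 -0.000596   -0.14908023] [-5.58013432e-01 -6.07840277e-02  1.53417835e+00  9.18012463e-05
  1.66965235e+00  8.13361318e-01]
```

```bash
python3 -m handwheel '{"linear":[[0,0.15,0],[0,0.15,0],[0,0.15,0],[0,0.15,0]],"spin":[0.85,0.85,0.85,0.85],"gripper":[-1,-1,-1,-1]}'
python3 - <<'E'
from h import *
import pickle
s=r.sense(); im=r.camera("wrist"); cv2.imwrite("pics/w9.png",im); pickle.dump({k:s[k] for k in('tool_pos','tool_rot')},open("s9.pkl","wb"))
print(s['tool_pos'],R.from_quat(s['tool_rot']).as_matrix().round(3))
L=r.masks_of("wrist","easel_rest");print([(l['score'],l['centre']) for l in L])
cv2.imwrite("pics/c9.png",cv2.resize(im[0:230,130:430],None,fx=2.6,fy=2.6,interpolation=cv2.INTER_CUBIC))
E
```

```text
t: 20.13
tool_pos: [0.4794, -0.2599, 0.1467]
tool_rot: [0.998, 0.06, -0.0, -0.001]
force: [0.7, -0.2, -0.6]
opening: 0.0549
grip_force: 27.0
[ 0.47938016 -0.25989854  0.14671248] [[ 0.993  0.12  -0.001]
 [ 0.12  -0.993  0.001]
 [-0.001 -0.001 -1.   ]]
[(0.64, [308.4, 51.3])]
```

View pics/c9.png

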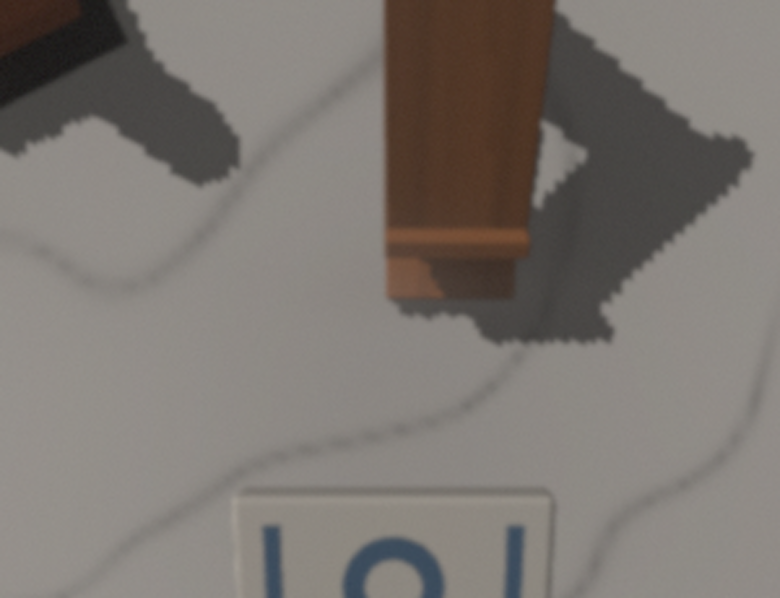

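```bash
python3 - <<'E'
from h import *
import pickle
W=cam("wrist",pickle.load(open("s9.pkl","rb")))
g=lambda x,y:((x+.5)/2.6-.5+130,(y+.5)/2.6-.5)
def e(a,b,zs):
    for z in zs:
        p,q=back(W,g(*a),z),back(W,g(*b),z); d=p-q; print(z,(p[:2]*1e3).round(1),(q[:2]*1e3).round(1),'w',round(np.linalg.norm(d)*1e3,1),'yaw',np.degrees(np.arctan2(-d[0],d[1])).round(2),'mid',((p+q)[:2]*500).round(1))
print('base');e((388,298),(514,297),(0,.006)); print('ledge inner top');e((386,229),(529,229),(.034,.0376))
print('ledge outer top');e((386,243),(529,243),(.030,.0345));print(W)
E
```

```text
base
0 [ 556.6 -248.9] [ 562.2 -292.5] w 44.0 yaw 7.3 mid [ 559.4 -270.7]
0.006 [ 556.4 -248.9] [ 561.9 -291.7] w 43.1 yaw 7.3 mid [ 559.1 -270.3]
ledge inner top
0.034 [ 575.3 -246.3] [ 580.5 -289.1] w 43.1 yaw 6.86 mid [ 577.9 -267.7]
0.0376 [ 574.9 -246.4] [ 580.  -288.6] w 42.5 yaw 6.86 mid [ 577.5 -267.5]
ledge outer top
0.03 [ 571.7 -246.7] [ 577.  -290.3] w 44.0 yaw 6.86 mid [ 574.4 -268.5]
0.0345 [ 571.3 -246.8] [ 576.5 -289.7] w 43.2 yaw 6.86 mid [ 573.9 -268.2]
(array([[303.44650964,   0.        , 280.89358931],
       [  0.        , 303.44650964, 208.84823607],
       [  0.        ,   0.        ,   1.        ]]), array([[ 0.11950334, -0.99283291, -0.00133217],
       [-0.95565068, -0.11539143,  0.27095497],
       [-0.26916673, -0.03110693, -0.9625911 ]]), array([-0.3153796 ,  0.41724204,  0.41784726]))
```

```bash
python3 -m handwheel '{"linear":[[1.2,0.2,0],[2.4,0.4,0],[3.6,0.6,0],[4.59,0.655,0.2],[4.59,0.655,0.9],[4.59,0.655,1.5],[4.59,0.655,1.72],[4.59,0.655,1.72],[4.59,0.655,1.72]],"spin":[0,0,0,0,0,0,0,0,0],"gripper":[-1,-1,-1,-1,-1,-1,-1,-1,-1]}'
python3 - <<'E'
from h import *
s=r.sense();im=r.camera("side");cv2.imwrite("pics/s10.png",cv2.resize(im[150:290,300:480],None,fx=4,fy=4,interpolation=cv2.INTER_CUBIC))
print(s['tool_pos'],R.from_quat(s['tool_rot']).as_matrix().round(3),s['force'])
E
```

```text
t: 20.98
tool_pos: [0.6184, -0.2638, 0.0961]
tool_rot: [0.998, 0.059, -0.0, -0.0]
force: [0.1, 0.1, -0.8]
opening: 0.055
grip_force: 27.0
[ 0.61838798 -0.26376191  0.09614745] [[ 0.993  0.117 -0.   ]
 [ 0.117 -0.993  0.   ]
 [-0.    -0.    -1.   ]] [ 0.08903964  0.12789713 -0.80683321]
```

View pics/s10.png

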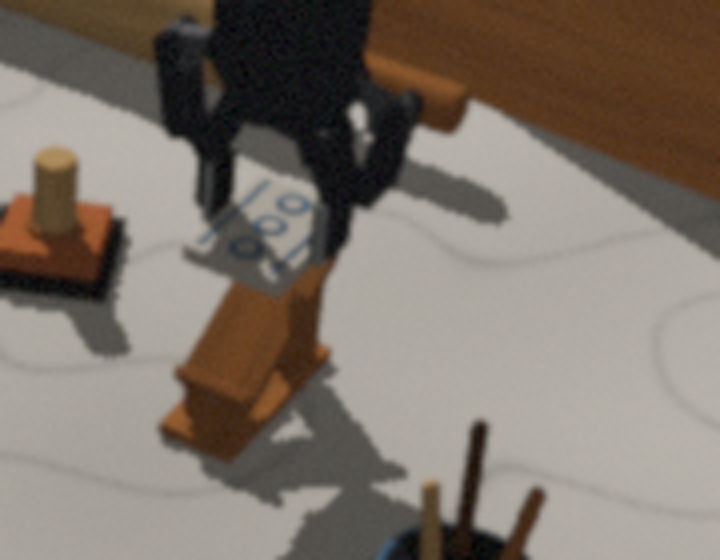

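```bash
python3 -m handwheel '{"linear":[[0,0,0.4],[0,0,0.65],[0,0,0.75],[0,0,0.85],[0,0,0.95],[0,0,1.0]],"spin":[0,0,0,0,0,0],"gripper":[-1,-1,-1,-1,-1,-1]}' 20
```

```text
t: 21.53
tool_pos: [0.6179, -0.2649, 0.0665]
tool_rot: [0.998, 0.058, -0.0, 0.0]
force: [-5.0, 0.7, 5.6]
opening: 0.0551
grip_force: 28.9
```

```bash
python3 -m handwheel '{"linear":[[0,0,0.1],[0,0,0.2],[0,0,0.25],[0,0,0.3]],"spin":[0,0,0,0],"gripper":[-1,-1,-1,-1]}' 20
python3 -m handwheel '{"linear":[[0,0,0.05],[0,0,0.08],[0,0,0.1]],"spin":[0,0,0],"gripper":[-1,-1,-1]}' 20
```

```text
t: 21.87
tool_pos: [0.6186, -0.2648, 0.058]
tool_rot: [0.998, 0.058, 0.001, 0.0]
force: [-3.2, -0.2, 5.8]
opening: 0.055
grip_force: 30.1
t: 22.12
tool_pos: [0.619, -0.2648, 0.0554]
tool_rot: [0.998, 0.058, 0.001, 0.001]
force: [-2.2, 0.1, 6.9]
opening: 0.055
grip_force: 30.3
```

```bash
python3 -m handwheel '{"linear":[[0,-0.02,0.05],[0,-0.04,0.1],[0,-0.04,0.13]],"spin":[0,0,0],"gripper":[-1,-1,-1]}' 20
python3 - <<'E'
from h import *
s=r.sense();im=r.camera("side");cv2.imwrite("pics/s11.png",cv2.resize(im[150:290,300:480],None,fx=4,fy=4,interpolation=cv2.INTER_CUBIC))
print(s['tool_pos'],s['force'])
E
```

```text
t: 22.37
tool_pos: [0.6192, -0.2647, 0.0542]
tool_rot: [0.998, 0.058, 0.002, 0.002]
force: [-6.3, -0.7, 17.3]
opening: 0.0553
grip_force: 31.5
[ 0.61918408 -0.2647063   0.05419349] [-6.30394774 -0.67833603 17.33843092]
```

View pics/s11.png

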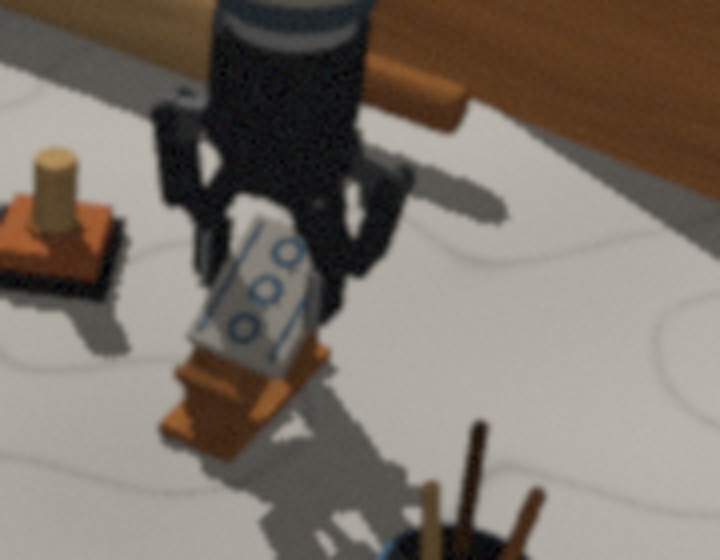

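```bash
python3 -m handwheel '{"linear":[[0,-0.03,-0.06],[-0.06,-0.05,-0.02],[-0.12,-0.05,0.015],[-0.18,-0.05,0.05],[-0.18,-0.05,0.05]],"spin":[0,0,0,0,0],"gripper":[-1,-1,-1,-1,-1]}' 20
```

```text
t: 22.83
tool_pos: [0.6142, -0.2632, 0.0515]
tool_rot: [0.998, 0.058, 0.003, 0.001]
force: [-0.3, -0.0, 10.1]
opening: 0.0551
grip_force: 30.8
```

```bash
python3 -m handwheel '{"linear":[[-0.04,0,0.02],[-0.08,0,0.04],[-0.08,0,0.04]],"spin":[0,0,0],"gripper":[-1,-1,-1]}' 20
python3 - <<'E'
from h import *
s=r.sense();a=r.camera("side")[190:270,325:405];b=r.camera("scene")[185:245,190:250]
cv2.imwrite("pics/s12.png",np.hstack([cv2.resize(m,(400,400),interpolation=cv2.INTER_CUBIC) for m in(a,b)]))
E
```

```text
t: 23.08
tool_pos: [0.6119, -0.2632, 0.0502]
tool_rot: [0.998, 0.058, 0.003, 0.001]
force: [-0.8, 0.2, 9.0]
opening: 0.0553
grip_force: 30.7
```

View pics/s12.png

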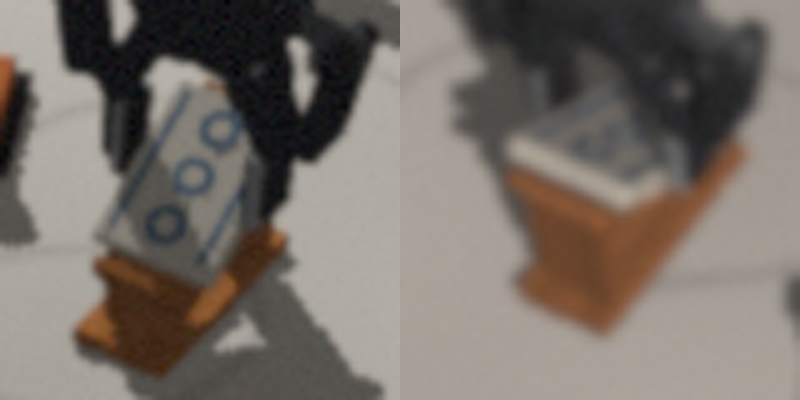

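```bash
python3 -m handwheel '{"linear":[[-0.04,0,0.02],[-0.08,0,0.04],[-0.08,0,0.04]],"spin":[0,0,0],"gripper":[-1,-1,-1]}' 20
```

```text
t: 23.43
tool_pos: [0.6095, -0.2635, 0.0488]
tool_rot: [0.998, 0.058, 0.003, 0.001]
force: [-0.1, -0.1, 9.3]
opening: 0.0552
grip_force: 30.7
```

```bash
python3 -m handwheel '{"linear":[[-0.04,0,0.02],[-0.08,0,0.04],[-0.08,0,0.04]],"spin":[0,0,0],"gripper":[-1,-1,-1]}' 20
```

```text
t: 23.68
tool_pos: [0.607, -0.2638, 0.0473]
tool_rot: [0.998, 0.058, 0.002, 0.001]
force: [0.1, 0.5, 9.0]
opening: 0.0552
grip_force: 30.6
```

```bash
cat > tilt.py <<'E'
from h import *
# tile tilted 30deg about easel y; yaw about z; origin tile centre
def run():
    ims={}
    s=r.sense()
    for c in("wrist","side","scene"): r.camera(c)
    th=np.radians(30); u=np.array([np.cos(th),0,np.sin(th)]);n=np.array([-np.sin(th),0,np.cos(th)])
    P=np.array([a*.04*u+b*.028*np.array([0,1,0])+c*.005*n for a in(-1,1) for b in(-1,1) for c in(-1,1)])
    M["tt"]=[P]
    for c in("wrist","side","scene"):
        C=cam(c,s); L=r.masks_of(c,"tile_center")
        if not L: print(c,None); continue
        m=L[0]['pixels']; big=cv2.resize(m.astype(np.uint8),None,fx=S,fy=S,interpolation=cv2.INTER_NEAREST)
        def cost(q,z=None):
            # position constrained to slope line: s=upslope mm from rest, t=lateral mm, yaw
            yw=q[2]/50; ex=np.array([np.cos(.122),np.sin(.122)]); ey=np.array([-ex[1],ex[0]])
            xy=np.array([.6133,-.2635])+ex*q[0]/1e3*np.cos(th)+ey*q[1]/1e3
            k=sil(C,M["tt"],[*xy,.055+q[0]/1e3*.5,yw]); return -np.count_nonzero(k&big)/np.count_nonzero(k|big)
        p0=np.array([3,0,6.1]); o=minimize(cost,p0,method='Nelder-Mead',options=dict(initial_simplex=[p0,p0+[4,0,0],p0+[0,4,0],p0+[0,0,4]]))
        print(c,round(L[0]['score'],2),'s,t',o.x[:2].round(1),'yaw',np.degrees(o.x[2]/50).round(1),'iou',round(-o.fun,3))
    print(s['tool_pos'],s['force'],s['t'])
run()
E
python3 tilt.py
```

```text
wrist 0.56 s,t [-3.3  0.4] yaw 6.8 iou 0.985
side 0.7 s,t [-1.4  2.1] yaw 9.3 iou 0.783
scene 0.74 s,t [-4.8 -4.2] yaw 12.1 iou 0.754
[ 0.60700311 -0.26376072  0.04734135] [0.05665067 0.47291316 9.02042741] 23.6833
```

```bash
python3 -m handwheel '{"linear":[[-0.03,0,0.015],[-0.06,0,0.03],[-0.06,0,0.03]],"spin":[0,0,0],"gripper":[-1,-1,-1]}' 20
```

```text
t: 24.23
tool_pos: [0.6065, -0.2638, 0.047]
tool_rot: [0.998, 0.058, 0.004, 0.001]
force: [3.1, -0.2, 8.1]
opening: 0.0553
grip_force: 30.6
```

```bash
python3 -m handwheel '{"linear":[[0,0,0],[0,0,0],[0,0,0],[0,0,0],[0,0,0],[0,0,0]],"spin":[0,0,0,0,0,0],"gripper":[1,1,1,1,1,1]}' 20
python3 -m handwheel '{"linear":[[0,0,-0.5],[0,0,-1.2],[0,0,-2.2],[0,0,-3.2],[0,0,-4],[0,0,-4],[0,0,-4]],"spin":[0,0,0,0,0,0,0],"gripper":[1,1,1,1,1,1,1]}'
python3 tilt.py
python3 -c "
from look import *
look('wf',{'square_stamp_center':(.637,-.1035,.008),'bar_stamp_center':(.602,.105,.008),'round_stamp_center':(.633,.285,.008)},('side','scene'))"
```

```text
t: 24.73
tool_pos: [0.6036, -0.2633, 0.0432]
tool_rot: [0.998, 0.058, -0.0, -0.0]
force: [-0.5, -0.3, -0.1]
opening: 0.0858
grip_force: 0.0
t: 25.32
tool_pos: [0.6047, -0.2638, 0.1663]
tool_rot: [0.998, 0.058, 0.002, 0.001]
force: [-0.7, 0.3, -0.1]
opening: 0.0854
grip_force: 0.0
wrist 0.65 s,t [-3.7  0.8] yaw 6.6 iou 0.978
side 0.72 s,t [-2.4  1.1] yaw 6.9 iou 0.922
scene 0.86 s,t [-8.7 -2.1] yaw 7.7 iou 0.931
[ 0.604743   -0.26384672  0.16634455] [-0.72415041  0.26230994 -0.07562411] 25.3167
square_stamp_center side 0.95 [ 636.9 -104.6  120.7] 0.906
square_stamp_center scene 0.96 [ 638.7 -105.5  120.4] 0.91
bar_stamp_center side 0.98 [601.8 105.2  40.6] 0.929
bar_stamp_center scene 0.78 [603.8 105.6  39.4] 0.935
round_stamp_center side 0.76 [632.2 286.9   5.5] 0.921
round_stamp_center scene 0.74 [633. 285.   0.] -0.0
tcp [ 603.3 -263.1  161.8] toolx [0.993 0.116] tooly [ 0.116 -0.993] q6 0.99 t 25.6167
```

```bash
python3 - <<'E'
from h import *
s=r.sense(); im=r.camera("wrist"); C=cam("wrist",s); r.camera("side")
V=[(C,r.masks_of("wrist","tile_center")[0]['pixels']),(cam("side"),r.masks_of("side","tile_center")[0]['pixels'])]
up=lambda m:cv2.resize(m.astype(np.uint8),None,fx=S,fy=S,interpolation=cv2.INTER_NEAREST)
V=[(c,up(m)) for c,m in V]
def cost(q,V):
    th=np.radians(q[4]*2); u=np.array([np.cos(th),0,np.sin(th)]);n=np.array([-np.sin(th),0,np.cos(th)])
    P=np.array([a*.04*u+b*.028*np.array([0,1,0])+c*.005*n for a in(-1,1) for b in(-1,1) for c in(-1,1)]); v=0
    for c,m in V:
        k=sil(c,[P],[q[0]/1e3,q[1]/1e3,q[2]/1e3,q[3]/50]); v-=np.count_nonzero(k&m)/np.count_nonzero(k|m)
    return v/len(V)
for W in (V,V[:1]):
  p=np.array([610,-263,53,6,15.])
  for k in range(3):
    o=minimize(cost,p,(W,),method='Nelder-Mead',options=dict(maxfev=300,initial_simplex=[p]+[p+d for d in np.diag([4,4,4,3,3.])])); p=o.x
  print(p[:3].round(1),'yaw',np.degrees(p[3]/50).round(1),'tilt',2*p[4].round(2),o.fun)
h=cv2.cvtColor(im,cv2.COLOR_BGR2HSV); 
# column profile through ledge below the tile
q=proj(C,np.array([[.5736,-.268,.035],[.6133-.0346*.9925-.003,-.2635-.0346*.122,.03]])); print(q.round(1))
c=int(q[0,0]); r0=int(q[0,1]); print(im[r0-14:r0+14,c].tolist(), r0)
E
```

```text
[ 610.3 -263.    53.6] yaw 6.7 tilt 31.16 -0.9686031026789953
[ 610.1 -263.2   52.2] yaw 6.7 tilt 30.82 -0.9862624523428852
[[281.7 233.7]
 [281.7 229.5]]
[[71, 62, 53], [72, 67, 64], [82, 83, 84], [89, 92, 95], [88, 93, 97], [89, 95, 97], [88, 94, 97], [88, 93, 96], [87, 90, 93], [80, 79, 78], [72, 67, 62], [72, 68, 65], [79, 79, 80], [86, 90, 94], [85, 90, 95], [75, 81, 87], [62, 67, 79], [47, 55, 67], [46, 55, 65], [63, 66, 72], [81, 83, 87], [105, 109, 112], [118, 123, 126], [123, 127, 131], [123, 127, 131], [124, 128, 132], [123, 127, 132], [123, 128, 132]] 233
```

```bash
python3 -c "
from rig import r
print(r.job_done())"
```

```text
the job is handed in; nothing more can be done
None
```

I handed the job in at about 26 s: the three stamps stand on their pads within about 2 mm and 1°, and the tile lies face up on the easel against the ledge, not dropped. The cup was never approached, but I took no last look at it, and I viewed 15 pictures, one over the limit of 14.

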